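# Unlock, fold out and crank the bench lift up to the red mark

### The arm

A 6-joint arm with a two-finger parallel gripper is mounted at the origin on a cart in front of the work surface, level with it; the furniture and walls round the work are solid. World frame = base frame: x ahead of the robot, y to its left, z up, the work surface at z = 0. Lengths are in m, angles in rad, forces in N, time in s.
With the tool pointing down it reaches from about 0.3 to 0.85 m from the base axis. Payload 5.4 kg.
Tool frame: the origin (TCP) lies at the very end of the fingers, on their centre line; the grasp point (between the pads) lies 19 mm behind it; z points along the fingers, y is the line along which they close (so a half turn about z gives the same grasp; the last joint's range is limited). The gripper opens to 85 mm and grips with 20 to 120 N. Pads are 22 mm wide; open, the fingers measure 114 mm over their backs; the gripper's body (76 mm by 85 mm) begins 54 mm behind the grasp point. The pads swing forward as they close: fully open they stand 13 mm farther back than shut.
Start: joints at [0.997, 0.158, 1.597, -0, 1.386, -0.21], TCP at [0.205, 0.537, 0.231] pointing down, gripper open.
Joint ranges: [-2.91, 2.91], [-0.94, 2.29], [0.18, 2.7], [-1.29, 4.43], [0.17, 2.64], [-3, 3]. Speed limits (rad/s): [2.57, 2.57, 3.14, 3.14, 3.14, 3.14].

### API

Orientations are given as a unit quaternion [x, y, z, w].
In Python, from plant import monitor, capture, finish_job gives the robot as it stands.
- The arm moves only by the tool carry_out, never from a script. Its argument "motion" is a list of rows, each a list of 7 numbers: the shift along the world's x, y, z in mm, then the turn, a rotation vector about the world's x, y, z in rad, then the opening, from 0 (shut) to 1 (fully open). In form: [[dx, dy, dz, ax, ay, az, hand], ...]. A call has 1 to 20 rows; each row shifts and turns the commanded pose from where the row before left it; what a row does not reach is not made up. A row lasts 1/12 s, in which the tool goes at most 41.7 mm and 7.16 degrees, less where a joint would pass 70% of its speed; a pose out of reach is approached as far as the arm can. A call with a gripper value outside its range is refused whole. The fingers move at their own pace and stop on an object; "grip_force" is the grip in N (left out, the last holds). Time passes only in rows, so rows that do not move let the fingers close. It gives the time, the measured TCP pose, the force, the opening and the grip force at its end, in the units of the state.
- monitor.state(): the state, without advancing time (a new reading comes with each control period).
- capture(name): name is "scene" or "top" or "wrist"; returns a dict with "img" (400x640x3 uint8, red, green, blue), "range_z" (400x640 float32, m along the optical axis (not along the pixel's ray), 0 where there is no reading), "intrinsics" (3x3 intrinsics, pixels), "k1" (the pictures are not rectified: a ray, as slopes to the right and down, at radius r is drawn at 1 + k1 r^2 times it, then the intrinsics apply), "rvec" (rotation vector, rad) and "tvec" (3), from world to camera coordinates, as OpenCV has them. Camera axes: x right, y down, z forward; pixel columns grow to the right and rows downward; lengths in m; the calibration is good to about 2 mm. A picture is of the moment at which its call begins.
- finish_job(): hands the job in; it is judged then, once.
The state is a dict: "t": time; "joint_pos": joint angles; "joint_vel": joint speeds; "joint_torque": joint torques, N m; "ee_pos": TCP position; "tcp_rot": TCP orientation; "ft_force": force on the tool from outside, world axes, zero at the start; "moment": the same for the moment, N m; "finger_gap": finger opening in m; "grasp_force": force on a finger pad.
Only numpy, scipy, OpenCV 4.12 (cv2) and the standard library are available. Lean on these libraries where they do the work, as an engineer would, in place of code of your own. Each camera call takes 0.05 s, during which the arm holds its last target. There are 200 camera calls.

### The job

Bring the white bottle on the small bench lift up to working height. Slide the yellow locking hood fully back off the folded crank handle, fold the red handle out until it stands square to the sloping face, and only then crank clockwise until the platform's white pointer is level with the red mark. Leave the hood back and the handle out, the white bottle standing upright in its place on the platform, and the blue-capped bottle and the two rolls of tape beside the lift where they are.

Things in the scene. Friction and masses are not known exactly. Their poses are not given: they have to be found in the camera images.
- lift: bench lift, fixed. Origin: table level under hub; x front to back, y left, z up. Face slopes 0.49 rad, rising to +x: up-slope = (0.882, 0, 0.471), outward normal N = (-0.471, 0, 0.882). Base x -85..215, y +-95 mm. The platform overhangs the face (front edge x = 40 mm, underside 275 mm up at rest), so the tool reaches the hood only leaning back to the robot, about along N
- hub (a point): the point where the crank axis meets the sloping face, 95 mm above the table; the crank turns about N through it
- catch (a joint): yellow locking hood, an inverted channel 26 mm long up-slope, 32 mm wide, 40 mm high, over the free end of the folded handle; 0 = locked, 0.036 m = fully back up-slope. Stays where left; about 3 N moves it. While it covers the handle, the handle cannot be lifted and the crank cannot turn
- catch_knob (a point): centre of the black finger block on top of the hood: 16 mm along the slope, 12 mm across (along the lift's y), 24 mm high along N (40 to 64 mm above the face); moves with the hood
- handle (a joint): folding handle hinge: 0 = folded flat over the crank arm and hub, 1.571 rad = square to the face (stop at 1.62). Stiff (0.06 N m), stays where left
- handle_hinge (a point): fold hinge at the outer end of the crank arm, 40 mm from the crank axis and 24 mm above the face; its axis is tangential to the crank circle, along the lift's y at the start
- handle_mid (a point): point on the red handle's axis 45 mm from its hinge. Round bar, 16 mm diameter, 68 mm long from the hinge (red sleeve from 11 to 65 mm spins freely on its axis). Folded, it lies 24 mm above the face, from the hinge over the hub; arm and hub under it are 12 mm wide and end 15 mm above the face, so fingers can straddle it. Folded out it points along N
- crank (a joint): crank angle, 0 at the start with the arm pointing straight down-slope; grows clockwise as seen looking at the face (arm passes the lift's +y side first). Friction 0.12 N m; stays where left. One turn lifts the platform 24 mm; stop at 14 rad
- platform (a joint): height of the platform above its start, driven only by the crank (0.024 m a turn)
- pointer_tip (a point): tip of the white pointer on the right (-y) edge of the platform, at plate mid height, 280 mm above the table at the start
- mark: red mark clamped on the scale post to the right of the platform; its origin is the mid height of its pointed edge, 20 to 36 mm above the pointer's starting height
- load_bottle: the load: white bottle with a white screw cap and a red stripe, 44 mm wide, 76 mm high, standing loose on the platform; origin at the centre of its underside, z up
- tint_bottle: bystander: white bottle with a blue screw cap, 36 mm wide, 88 mm high, loose, on the left of the lift; origin under its centre
- gold_tape: bystander: roll of gold tape, 76 mm wide, 45 mm high, lying loose, on the right of the lift; origin under its centre
- red_tape: bystander: roll of red tape, 84 mm wide, 12 mm high, lying loose on the left; origin under its centre
Not all that is in view belongs to the job. Leave any brown or pink look-alike of the load_bottle alone.

How it is judged:
By the outcome, as a careful person would: the job done as asked, in the order asked, and still so for the second after the job is handed in, with the robot touching nothing.
It also fails if it takes over 64 s, if anything falls off the work surface, if the arm or the gripper's body presses on something with over 40 N, if the wrist force passes 120 N, or if a joint passes its speed limit or range.

## Working session

There is one attempt and no reset: what is moved stays moved. The work goes in short steps, Python scripts to look and compute and a tool call to move; the robot and the scene stay as the last step left them, time stands still between calls to the robot, and variables do not carry over. Pictures are saved under pics/ and viewed, at most 10 in all, crops included, and the job is handed in when it is done.

Besides the shell and the picture viewer there is one more tool, called after ">>>" as name(argument=value, ...) on one line, values as JSON. carry_out: Moves the arm, as the interface text tells. Its arguments: {"type":"object","properties":{"motion":{"type":"array","items":{"type":"array","items":{"type":"number"}}},"grip_force":{"type":"number"}},"required":["motion"]}

```bash
mkdir -p pics; ls; cat > h.py <<'E'
import numpy as np, cv2
from plant import monitor, capture, finish_job
def shot(n,f):
    c=capture(n); cv2.imwrite('pics/'+f+'.png',c['img'][:,:,::-1]); np.savez(f+'.npz',**{k:np.asarray(v) for k,v in c.items()}); return c
def pts(c,uv):
    K=np.array(c['intrinsics']);k=float(c['k1']);R=cv2.Rodrigues(np.array(c['rvec'],float))[0];t=np.array(c['tvec'],float)
    uv=np.atleast_2d(np.array(uv,float)); p=cv2.undistortPoints(uv[:,None,:],K,np.array([k,0,0,0.]))[:,0]
    return R,t,p
def w3(c,uv):
    "world point from pixel + depth"
    R,t,p=pts(c,uv); uv=np.atleast_2d(uv); z=c['range_z'][np.round(uv[:,1]).astype(int),np.round(uv[:,0]).astype(int)]
    return (np.c_[p,np.ones(len(p))]*z[:,None]-t.ravel())@R
def proj(c,P):
    return cv2.projectPoints(np.array(P,float).reshape(-1,1,3),np.array(c['rvec'],float),np.array(c['tvec'],float),np.array(c['intrinsics']),np.array([float(c['k1']),0,0,0]))[0][:,0]
def tri(c1,a,c2,b):
    A=[];B=[]
    for c,uv in((c1,a),(c2,b)):
        R,t,p=pts(c,uv); d=R.T@np.r_[p[0],1]; d/=np.linalg.norm(d); o=-R.T@t.ravel(); M=np.eye(3)-np.outer(d,d); A.append(M);B.append(M@o)
    return np.linalg.solve(A[0]+A[1],B[0]+B[1])
E
python3 - <<'E'
from h import *
a=shot('scene','s0');b=shot('top','t0')
s=monitor.state();print(s)
for c in(a,b):
    R=cv2.Rodrigues(np.array(c['rvec'],float))[0];print(-R.T@np.array(c['tvec']).ravel(),R[2],c['intrinsics'][0],c['k1'])
E
```

```text
pics
{'t': 0.1, 'joint_pos': array([ 9.96916914e-01,  1.58999501e-01,  1.59814221e+00,  3.73125333e-06,
        1.38616712e+00, -2.10134157e-01]), 'joint_vel': array([-0.0011648 , -0.00170176, -0.00097548, -0.00075277,  0.00101187,
       -0.0010569 ]), 'joint_torque': array([ 2.09443948e-05, -3.96988535e+01, -3.32338250e+01, -2.27642108e-04,
        4.18317213e-03, -3.57650251e-06]), 'ee_pos': array([0.20430551, 0.53689505, 0.23038979]), 'tcp_rot': array([ 1.80871903e-01,  9.83506288e-01, -7.92296873e-04, -3.29521813e-04]), 'ft_force': array([-0.51529394, -0.60440078, -0.94421795]), 'moment': array([ 0.01811139, -0.02378876, -0.02887525]), 'grasp_force': 0.0, 'finger_gap': 0.08566504487179416}
[ 0.16341312 -0.74835171  0.74426338] [ 0.44796612  0.71400693 -0.53807106] [401.13765969   0.         319.48420935] -0.07509581548542123
[0.39076986 0.01491476 1.46830971] [ 0.17409556 -0.0235998  -0.98444593] [435.36154849   0.         314.60802586] -0.0674972667683392
```

View pics/s0.png

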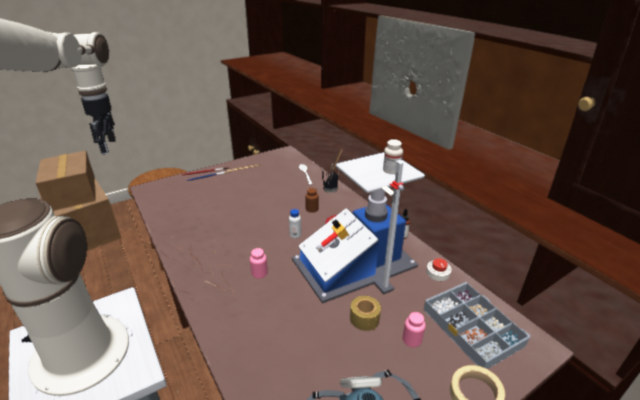

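View pics/t0.png

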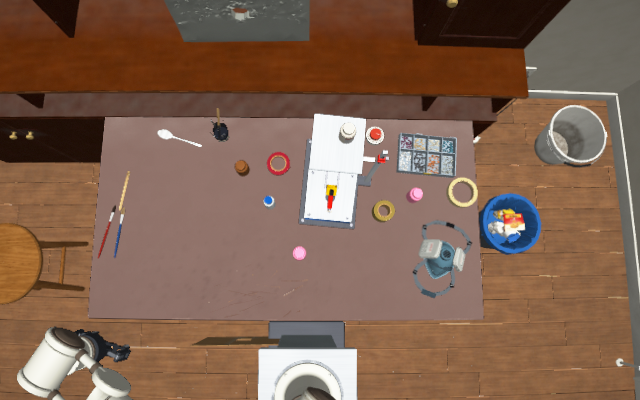

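The scene shows the lift at about (350,245) with the red handle and yellow hood at (335,235). In the top view the face spans about (303–358, 165–225). Next I'll enlarge both.

```bash
python3 - <<'E'
import cv2,numpy as np
s=cv2.imread('pics/s0.png');t=cv2.imread('pics/t0.png')
a=cv2.resize(s[130:310,280:430],None,fx=3.3,fy=3.3,interpolation=cv2.INTER_CUBIC)[:594]
b=cv2.resize(t[110:235,290:395],None,fx=2.9,fy=2.9,interpolation=cv2.INTER_CUBIC)
o=np.zeros((600,800,3),np.uint8);o[:a.shape[0],:a.shape[1]]=a;w=800-a.shape[1];o[:b.shape[0],a.shape[1]:]=b[:,:w]
print(a.shape,b.shape);cv2.imwrite('pics/c0.png',o)
E
```

```text
Traceback (most recent call last):
ValueError: could not broadcast input array from shape (362,304,3) into shape (362,305,3)
```

```bash
python3 - <<'E'
import cv2,numpy as np
s=cv2.imread('pics/s0.png');t=cv2.imread('pics/t0.png')
a=cv2.resize(s[130:310,280:430],(495,594),interpolation=cv2.INTER_CUBIC)
b=cv2.resize(t[110:235,290:395],(304,362),interpolation=cv2.INTER_CUBIC)
o=np.zeros((600,800,3),np.uint8);o[:594,:495]=a;o[:362,496:]=b
cv2.imwrite('pics/c0.png',o)
E
```

```text
(no output)
```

View pics/c0.png

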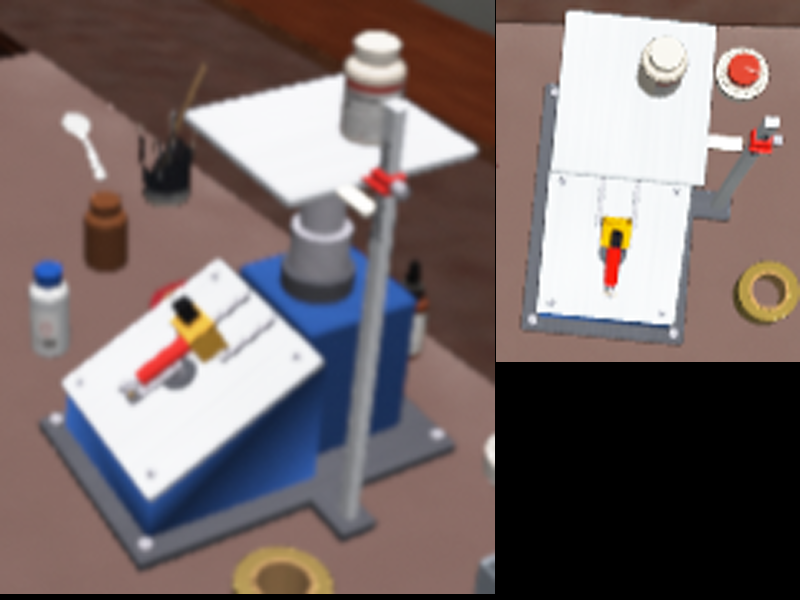

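The crops show: scene base corners at (40,428), (143,567) and (454,445); top base corners at (526,330), (682,344) and (545,85); red handle in the top crop from (611,290) to (617,248); pointer tip next to the red mark at right. I'll fit the lift pose from these.

```bash
cat > fit.py <<'E'
from h import *
from scipy.optimize import least_squares
a=dict(np.load('s0.npz'));b=dict(np.load('t0.npz'))
S=lambda u,v:(280+u/3.3-.5+.15,130+v/3.3-.35); T=lambda u,v:(290+(u-496)/2.895-.33,110+v/2.896-.33)
obs=[(a,S(40,428),(-85,95)),(a,S(143,567),(-85,-95)),(a,S(454,445),(215,-95)),(b,T(524,330),(-85,95)),(b,T(682,344),(-85,-95)),(b,T(545,85),(215,95))]
def W(p,L):
    L=np.array(L)/1000; c,s=np.cos(p[2]),np.sin(p[2]); return np.array([p[0]+c*L[0]-s*L[1],p[1]+s*L[0]+c*L[1],L[2]])
up=np.array([.882,0,.471]);N=np.array([-.471,0,.882]);hub=np.array([0,0,95.])
# top-view face depth points
def f(p):
    r=[]
    for c,uv,l in obs[:5]: r+=list(proj(c,W(p,(*l,p[3]*1000)))[0]-uv)
    r+=list((proj(b,W(p,hub-40*up+24*N))[0]-T(611,288)))
    return r
if __name__=='__main__':
    R=least_squares(f,[.5,0,0,.01]);print(R.x,np.round(R.fun,1))
    p=R.x
    # depth check of face plane
    for c,lab in((a,'s'),(b,'t')):
        q=[]
        for u in(-70,-50,-30,50):
            for y in(-60,60):
                uv=proj(c,W(p,hub+u*up+[0,y,0]))[0]; q.append(w3(c,uv)[0])
        q=np.array(q);cc,ss=np.cos(p[2]),np.sin(p[2]);Ri=np.array([[cc,ss,0],[-ss,cc,0],[0,0,1]])
        print(lab,np.round((((q-[p[0],p[1],0])@Ri.T)*1000-hub)@N,1))
    print('hub',W(p,hub))
    print('front normals xy cos', np.cos(p[2]),np.sin(p[2]))
    h=proj(a,W(p,hub-40*up+24*N))[0];print('hinge scene px crop',(h-[280,130])*3.3, 'top',[(x) for x in (proj(b,W(p,hub+28*up+24*N))[0]-[290,110])*2.895+[496,0]])
E
python3 fit.py
```

```text
[ 0.6376993  -0.06692521 -0.07128739  0.00384879] [-0.5 -0.7  0.3  1.   0.6  0.  -0.8 -0.3  0.6 -0.8 -0.5  1.1]
s [ 4.4  1.6  4.1 -0.8  0.9  1.   2.6  0.9]
t [ 3.1 -1.9  2.   4.3  4.7 -1.2  4.8 -1.4]
hub [ 0.6376993  -0.06692521  0.095     ]
front normals xy cos 0.9974601299247221 -0.0712270258438225
hinge scene px crop [128.48026134 387.24957864] top [np.float64(614.0928232855132), np.float64(231.3687909310153)]
```

```bash
cat >> h.py <<'E'
from scipy.spatial.transform import Rotation as Ro
def go(target,Rt):
    "remaining shift mm and rotvec from the measured pose"
    s=monitor.state(); print('d mm',np.round((target-s['ee_pos'])*1000,1),'rv',np.round((Rt*Ro.from_quat(s['tcp_rot']).inv()).as_rotvec(),3),'ee',np.round(s['ee_pos'],4),'t',s['t'],'f',np.round(s['ft_force'],1),'gap',s['finger_gap'])
def Rl(yaw,lean=.49,y=1):
    c,s_=np.cos(yaw),np.sin(yaw); z=np.array([np.sin(lean)*c,np.sin(lean)*s_,-np.cos(lean)]); yv=y*np.array([-s_,c,0]); return Ro.from_matrix(np.c_[np.cross(yv,z),yv,z])
E
python3 - <<'E'
from h import *
from fit import W,hub,up,N
p=[.6377,-.0669,-.0713]
go(W(p,hub+25*up+200*N),Rl(p[2]))
E
```

```text
d mm [ 361.4 -598.7   52.8] rv [-0.105 -0.481  0.287] ee [0.2043 0.5369 0.2304] t 0.1 f [-0.5 -0.6 -0.9] gap 0.08566504487179416
```

>>> carry_out(motion=[[0,-30,10,0,-0.024,0.014,1],[10,-30,10,-0.005,-0.024,0.014,1],[10,-30,10,-0.005,-0.024,0.014,1],[15,-30,10,-0.005,-0.024,0.014,1],[20,-30,10,-0.005,-0.024,0.014,1],[20,-30,3,-0.005,-0.024,0.014,1],[20,-30,0,-0.005,-0.024,0.014,1],[20,-30,0,-0.005,-0.024,0.014,1],[20,-30,0,-0.005,-0.024,0.014,1],[20,-30,0,-0.005,-0.024,0.014,1],[20,-30,0,-0.005,-0.024,0.014,1],[20,-30,0,-0.005,-0.024,0.014,1],[20,-30,0,-0.005,-0.024,0.014,1],[20,-30,0,-0.005,-0.024,0.014,1],[20,-30,0,-0.005,-0.024,0.014,1],[20,-30,0,-0.005,-0.024,0.014,1],[20,-30,0,-0.005,-0.024,0.014,1],[20,-30,0,-0.005,-0.024,0.014,1],[20,-30,0,-0.005,-0.024,0.014,1],[26,-29,0,-0.01,-0.025,0.021,1]])

```text
t: 1.77
ee_pos: [0.5657, -0.0635, 0.2839]
tcp_rot: [0.033, 0.97, -0.005, 0.242]
ft_force: [0.8, 0.4, 0.3]
finger_gap: 0.0855
grasp_force: 0.0
```

```bash
python3 - <<'E'
from h import *
from fit import W,hub,up,N
p=[.6377,-.0669,-.0713]
go(W(p,hub+25*up+200*N),Rl(p[2]));print(monitor.state()['joint_pos'])
c=shot('wrist','w1');R=cv2.Rodrigues(c['rvec'])[0];s=monitor.state()
print(Ro.from_quat(s['tcp_rot']).inv().apply(-R.T@np.array(c['tvec']).ravel()-s['ee_pos']))
E
```

```text
d mm [ 0.   1.8 -0.8] rv [-0.006 -0.001 -0.004] ee [ 0.5657 -0.0635  0.2839] t 1.7667 f [0.8 0.4 0.3] gap 0.08552498510613847
[-0.41593699 -0.25970247  1.96568866  0.20021905  0.98292615 -1.99067219]
[ 0.07832342  0.00316848 -0.14447055]
```

View pics/w1.png

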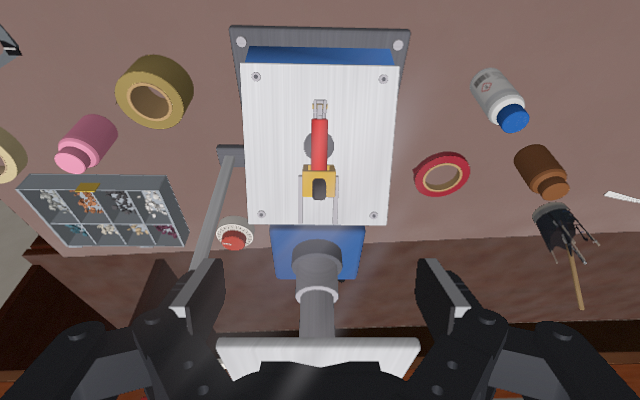

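The wrist view shows the hub disc at (319,145), the hinge at (320,108), red sleeve from y=119 to 170, the hood at (302–336, 165–198) with black knob about (319,188), and base corners at (231,27) and (410,32).

```bash
cat > fit2.py <<'E'
from fit import *
w=dict(np.load('w1.npz'))
def face(c,uvbox,p):
    pass
ob=[(w,(230.5,27),(-85,-95)),(w,(410,31),(-85,95))]
def f2(p):
    r=f(p)[:10]
    for c,uv,l in ob: r+=list(proj(c,W(p,(*l,p[3]*1000)))[0]-uv)
    r+=list(proj(w,W(p,hub-40*up+24*N))[0]-(320,108))
    # face corners symmetric about y=0, depths unknown u1,u2 half-width h
    for (uv,u,s) in(((242.5,64.5),p[4],-1),((397.5,68),p[4],1),((386,225),p[5],1),((247.5,223.5),p[5],-1)):
        r+=list(proj(w,W(p,hub+1000*u*up+[0,s*1000*p[6],0]))[0]-uv)
    return r
R=least_squares(f2,[.6377,-.067,-.071,.004,-.09,.09,.08]);p=R.x
print(p,np.round(R.fun,1))
cc,ss=np.cos(p[2]),np.sin(p[2]);Ri=np.array([[cc,ss,0],[-ss,cc,0],[0,0,1]])
def loc(P): 
    q=(np.atleast_2d(P)-[p[0],p[1],0])@Ri.T*1000-hub; return np.round(np.c_[q@up,q[:,1],q@N],1)
if __name__=='__main__':
    q=[(256,100),(380,100),(260,200),(370,200),(265,145),(370,145)]
    print('face',loc(w3(w,q)))
    for n,uv in dict(hinge=(320,108),handle=(319.5,145),hand2=(319.5,160),knob=(319,188),knobtop=(319,182),hoodL=(306,172),hoodR=(333,172)).items(): print(n,loc(w3(w,uv)))
    for v in range(160,204,3): print(v,loc(w3(w,[(319,v),(308,v)])).tolist())
    print('hub',W(p,hub))
E
python3 fit2.py
```

```text
[ 0.63789853 -0.06884704 -0.09030634  0.00458636 -0.0780184   0.0865326
  0.07627378] [ 0.2 -1.1 -0.2  1.1  1.6  1.3 -0.7 -1.   0.6 -0.4 -1.2 -0.2  0.5 -0.1
  0.1 -0.1 -1.1  0.2  1.1 -0.1 -0.6 -0.1  1.9 -0. ]
face [[-45.7 -63.4   1.4]
 [-47.9  60.4  -0.3]
 [ 58.2 -63.1   2.1]
 [ 56.8  56.7   1.6]
 [ -1.2 -56.    0.6]
 [ -3.   53.    1.2]]
hinge [[-40.1  -0.2  29. ]]
handle [[-6.5 -0.1 31.9]]
hand2 [[ 7.5  0.1 33.6]]
knob [[26.7 -0.5 64. ]]
knobtop [[22.  -0.5 61.2]]
hoodL [[ 17.5 -12.5  41.7]]
hoodR [[17.5 12.9 40. ]]
160 [[7.3, -0.4, 34.2], [14.0, -11.4, -0.6]]
163 [[10.6, -0.3, 32.3], [17.1, -11.4, 0.3]]
166 [[13.2, -0.3, 33.7], [17.8, -11.1, 12.2]]
169 [[16.3, -0.2, 33.3], [21.2, -11.1, 11.3]]
172 [[17.2, -0.3, 41.9], [17.7, -10.6, 40.5]]
175 [[20.2, -0.3, 41.4], [20.5, -10.6, 41.0]]
178 [[22.1, -0.3, 45.6], [23.3, -10.6, 41.4]]
181 [[22.0, -0.4, 57.5], [26.2, -10.6, 41.6]]
184 [[23.5, -0.5, 62.2], [29.6, -10.6, 39.7]]
187 [[25.7, -0.5, 64.2], [32.1, -10.5, 41.6]]
190 [[28.5, -0.4, 64.1], [34.7, -10.5, 42.5]]
193 [[31.0, -0.4, 64.8], [38.0, -10.5, 41.6]]
196 [[34.0, -0.3, 64.2], [41.4, -10.5, 40.2]]
199 [[37.1, -0.3, 63.2], [56.9, -11.1, 0.6]]
202 [[59.9, 1.0, 1.4], [60.7, -11.1, -0.6]]
hub [ 0.63789853 -0.06884704  0.095     ]
```

```bash
cat > g.py <<'E'
import sys
from fit2 import *
yaw=-.087
def L(u,y,n): return W(p,hub+u*up+[0,y,0]+n*N)
def st(u,y,n,lean=.49):
    go(L(u,y,n),Rl(yaw,lean)); print('loc',loc(monitor.state()['ee_pos']))
if __name__=='__main__': st(*map(float,sys.argv[1:]))
E
python3 g.py 30 -.4 46; python3 -c "
from g import *
print('up',(L(100,0,0)-L(0,0,0))*10,'y',(L(0,100,0)-L(0,0,0))*10,'N',(L(0,0,100)-L(0,0,0))*10)"
```

```text
[ 0.63789853 -0.06884704 -0.09030634  0.00458636 -0.0780184   0.0865326
  0.07627378] [ 0.2 -1.1 -0.2  1.1  1.6  1.3 -0.7 -1.   0.6 -0.4 -1.2 -0.2  0.5 -0.1
  0.1 -0.1 -1.1  0.2  1.1 -0.1 -0.6 -0.1  1.9 -0. ]
d mm [  74.1   -1.2 -133.7] rv [-0.003  0.002 -0.017] ee [ 0.5685 -0.0685  0.2834] t 1.8167 f [-2.1 -4.9 -0. ] gap 0.08562244455090792
loc [[ 27.8  -5.9 198.7]]
[ 0.63789853 -0.06884704 -0.09030634  0.00458636 -0.0780184   0.0865326
  0.07627378] [ 0.2 -1.1 -0.2  1.1  1.6  1.3 -0.7 -1.   0.6 -0.4 -1.2 -0.2  0.5 -0.1
  0.1 -0.1 -1.1  0.2  1.1 -0.1 -0.6 -0.1  1.9 -0. ]
up [ 0.87840599 -0.07954197  0.471     ] y [0.09018364 0.99592515 0.        ] N [-0.46908075  0.04247649  0.882     ]
```

>>> carry_out(motion=[[7,1,-12,0,0,-0.009,0.7],[7,0,-12,0,0,-0.008,0.7],[7,0,-12,0,0,0,0.7],[7,0,-12,0,0,0,0.7],[7,0,-12,0,0,0,0.7],[7,0,-12,0,0,0,0.7],[6,0,-12,0,0,0,0.7],[6,0,-12,0,0,0,0.6],[6,0,-12,0,0,0,0.6],[5,0,-8,0,0,0,0.6],[0,0,0,0,0,0,0.6],[0,0,0,0,0,0,0.6],[0,0,0,0,0,0,0.6]])

```text
t: 2.9
ee_pos: [0.6308, -0.0607, 0.169]
tcp_rot: [0.042, 0.969, -0.007, 0.242]
ft_force: [-0.4, -0.3, 1.1]
finger_gap: 0.0507
grasp_force: 0.0
```

```bash
sed -i 's/^print(p,np.round/if 0: print(p,np.round/' fit2.py; python3 g.py 30 -.4 46;python3 -c "
from h import *
shot('wrist','w2')"
```

```text
d mm [ 11.8  -9.  -19.3] rv [-0.006 -0.    -0.003] ee [ 0.6308 -0.0607  0.169 ] t 2.9 f [-0.4 -0.3  1.1] gap 0.05074092725898033
loc [[28.   7.5 68.9]]
```

View pics/w2.png

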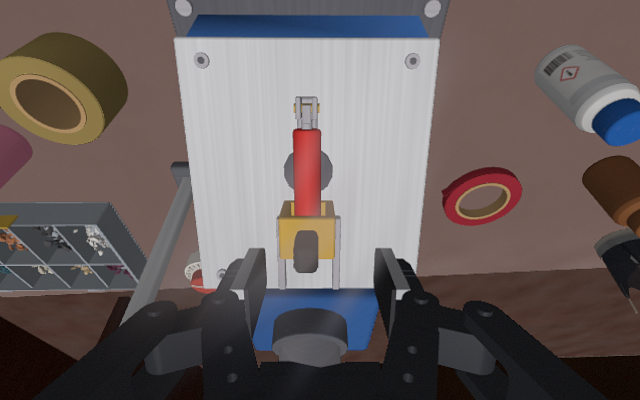

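The wrist view shows the knob at about (306,251), left of the fingers' centre line at about 320. So the tool sits about 7 mm too far to +y, as the pose readout also says.

```bash
python3 - <<'E'
from g import *
for i in range(3):
    print(monitor.state()['joint_vel'].round(3)); st(30,-.4,46); capture('wrist')
w2=dict(np.load('w2.npz'))
print('knob',loc(w3(w2,[(306,255),(306,262),(306,180),(300,113)])))
E
```

```text
[ 0.    -0.005 -0.    -0.001 -0.001 -0.001]
d mm [ 11.7  -8.9 -19.6] rv [-0.006  0.    -0.003] ee [ 0.6309 -0.0608  0.1693] t 2.95 f [ 0.7  0.5 -0.8] gap 0.0509029678061088
loc [[28.2  7.4 69.2]]
[ 0.001 -0.001  0.001 -0.001 -0.001  0.   ]
d mm [ 11.7  -8.9 -19.7] rv [-0.006  0.    -0.003] ee [ 0.631  -0.0608  0.1694] t 3.0 f [-1.1  0.7  0.1] gap 0.051481911446028136
loc [[28.3  7.4 69.3]]
[ 0.001  0.002  0.002 -0.    -0.002  0.002]
d mm [ 11.7  -8.9 -19.7] rv [-0.006  0.    -0.003] ee [ 0.6309 -0.0608  0.1694] t 3.05 f [-0.4 -0.4 -0.4] gap 0.051117858870133544
loc [[28.3  7.4 69.2]]
knob [[ 26.6  -0.1  65.8]
 [ 30.6  -0.1  65.4]
 [ -2.9  -0.8  32.6]
 [-39.1  -3.9  28.4]]
```

>>> carry_out(motion=[[3,-5,0,0,0,0,0.6],[2,-4,-5,0,0,0,0.6],[3,0,-7,0,0,0,0.6],[4,0,-8,0,0,0,0.6],[0,0,0,0,0,0,0.6],[0,0,0,0,0,0,0.6],[0,0,0,0,0,0,0.6],[0,0,0,0,0,0,0.6]])

```text
t: 3.77
ee_pos: [0.6427, -0.0696, 0.1485]
tcp_rot: [0.041, 0.969, -0.007, 0.242]
ft_force: [0.2, 1.0, -0.2]
finger_gap: 0.0514
grasp_force: 0.0
```

```bash
python3 g.py 30 -.4 46
```

```text
d mm [-0.1 -0.1  1.2] rv [-0.006 -0.001 -0.003] ee [ 0.6427 -0.0696  0.1485] t 3.7667 f [ 0.2  1.  -0.2] gap 0.051399279681480885
loc [[29.5 -0.3 44.9]]
```

>>> carry_out(motion=[[0,0,1,0,0,0,0.3],[0,0,0,0,0,0,0.2],[0,0,0,0,0,0,0.1],[0,0,0,0,0,0,0],[0,0,0,0,0,0,0],[0,0,0,0,0,0,0],[0,0,0,0,0,0,0]], grip_force=25)

```text
t: 4.35
ee_pos: [0.6428, -0.0692, 0.1498]
tcp_rot: [0.041, 0.969, -0.007, 0.242]
ft_force: [-4.0, 4.6, 5.5]
finger_gap: 0.0115
grasp_force: 29.8
```

>>> carry_out(motion=[[3.2,-0.3,1.7,0,0,0,0],[3.2,-0.3,1.7,0,0,0,0],[3.2,-0.3,1.7,0,0,0,0],[3.2,-0.3,1.7,0,0,0,0],[3.2,-0.3,1.7,0,0,0,0],[3.2,-0.3,1.7,0,0,0,0],[3.2,-0.3,1.7,0,0,0,0],[3.2,-0.3,1.7,0,0,0,0],[3.2,-0.3,1.7,0,0,0,0],[3.2,-0.3,1.7,0,0,0,0],[1,0,0.5,0,0,0,0],[0,0,0,0,0,0,0],[0,0,0,0,0,0,0],[0,0,0,0,0,0,0]])

```text
t: 5.52
ee_pos: [0.6747, -0.0721, 0.1668]
tcp_rot: [0.041, 0.97, -0.007, 0.24]
ft_force: [-10.2, 4.6, 8.6]
finger_gap: 0.0113
grasp_force: 30.7
```

```bash
python3 g.py 66 -.4 46
```

```text
d mm [-0.4 -0.5 -0.2] rv [-0.007 -0.004 -0.004] ee [ 0.6747 -0.0721  0.1668] t 5.5167 f [-10.2   4.6   8.6] gap 0.01130401277840389
loc [[66.4  0.1 46. ]]
```

>>> carry_out(motion=[[1.2,0,0.6,0,0,0,0],[1,0,0.5,0,0,0,0],[0,0,0,0,0,0,0],[0,0,0,0,0,0,0]])

```text
t: 5.85
ee_pos: [0.675, -0.072, 0.1669]
tcp_rot: [0.041, 0.97, -0.006, 0.238]
ft_force: [-22.6, 3.1, 14.1]
finger_gap: 0.0116
grasp_force: 32.0
```

>>> carry_out(motion=[[-2,0,-1,0,0,0,0],[0,0,0,0,0,0,0.2],[0,0,0,0,0,0,0.4],[0,0,0,0,0,0,0.5],[0,0,0,0,0,0,0.5],[-3,0,6,0,0,0,0.5],[-5,0.5,10,0,0,0,0.5],[-6,0.5,11,0,0,0,0.5],[-10,1,-5,0,0,0,0.5],[-10,1,-5,0,0,0,0.5],[-10,1,-5,0,0,0,0.5],[-10,1,-6,0,0,0,0.5],[-8,0.5,-5,0,0,0,0.5],[0,0,0,0,0,0,0.5],[0,0,0,0,0,0,0.5],[0,0,0,0,0,0,0.5]])

```text
t: 7.18
ee_pos: [0.6146, -0.0675, 0.1693]
tcp_rot: [0.042, 0.969, -0.007, 0.243]
ft_force: [0.5, 0.0, -0.2]
finger_gap: 0.0426
grasp_force: 0.0
```

```bash
python3 g.py 12 -.3 14;python3 -c "
from h import *
shot('wrist','w3')"
```

```text
d mm [ 27.2  -2.  -56.3] rv [-0.006  0.001 -0.003] ee [ 0.6146 -0.0675  0.1693] t 7.1833 f [ 0.5  0.  -0.2] gap 0.04264120010106264
loc [[14.4 -0.7 76.5]]
```

View pics/w3.png

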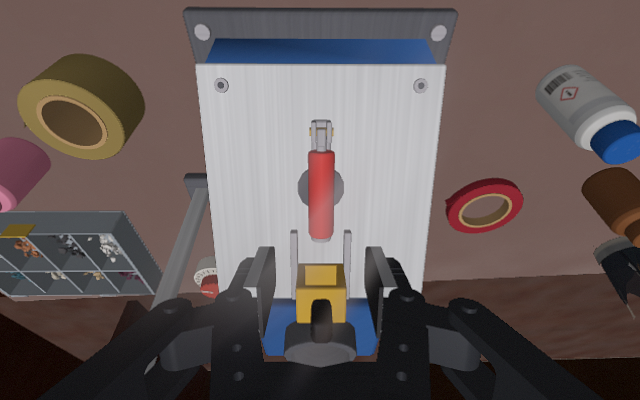

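The hood is fully back at about (321,290), and the red handle lies exposed along column 320, rows 122–240, centred between the fingers.

>>> carry_out(motion=[[3,0,-6,0,0,0,0.45],[3,0,-6,0,0,0,0.4],[3,0,-6,0,0,0,0.4],[3,-1,-6,0,0,0,0.4],[3,0,-6,0,0,0,0.4],[3,0,-6,0,0,0,0.4],[3,-1,-6,0,0,0,0.4],[3,0,-6,0,0,0,0.4],[2,0,-4,0,0,0,0.4],[1,0,-3,0,0,0,0.4],[0,0,0,0,0,0,0.4],[0,0,0,0,0,0,0.4],[0,0,0,0,0,0,0.2],[0,0,0,0,0,0,0],[0,0,0,0,0,0,0],[0,0,0,0,0,0,0],[0,0,0,0,0,0,0]], grip_force=20)

```text
t: 8.65
ee_pos: [0.6411, -0.069, 0.1134]
tcp_rot: [0.042, 0.969, -0.007, 0.242]
ft_force: [-0.4, 3.0, 0.9]
finger_gap: 0.0149
grasp_force: 21.7
```

```bash
python3 g.py 12 -.3 14; python3 -c "
from g import *
c=loc(monitor.state()['ee_pos'])[0]
u,n=c[0],c[2]; r=u+40
P=[L(-40+r*np.cos(t)-0,0,n+r*np.sin(t)) for t in np.linspace(0,1.571,13)]
print(np.round(np.diff(P,axis=0)*1000,1))"
```

```text
d mm [ 0.8 -0.5 -0.4] rv [-0.007 -0.    -0.003] ee [ 0.6411 -0.069   0.1134] t 8.65 f [-0.4  3.   0.9] gap 0.01494096725751658
loc [[11.5  0.2 14.7]]
[[-3.5  0.3  5.7]
 [-4.3  0.4  5.2]
 [-4.9  0.4  4.6]
 [-5.5  0.5  3.9]
 [-5.9  0.5  3.2]
 [-6.3  0.6  2.4]
 [-6.5  0.6  1.5]
 [-6.7  0.6  0.7]
 [-6.7  0.6 -0.2]
 [-6.6  0.6 -1.1]
 [-6.4  0.6 -2. ]
 [-6.1  0.6 -2.8]]
```

>>> carry_out(motion=[[-3.5,0.3,5.7,0,0,0,0],[-4.3,0.4,5.2,0,0,0,0],[-4.9,0.4,4.6,0,0,0,0],[-5.5,0.5,3.9,0,0,0,0],[-5.9,0.5,3.2,0,0,0,0],[-6.3,0.6,2.4,0,0,0,0],[0,0,0,0,0,0,0],[0,0,0,0,0,0,0]])

```text
t: 9.32
ee_pos: [0.6097, -0.0663, 0.1379]
tcp_rot: [0.042, 0.97, -0.007, 0.241]
ft_force: [-1.3, 2.5, -1.1]
finger_gap: 0.0149
grasp_force: 19.8
```

```bash
python3 -c "
from g import *
st(-3.6,0,51);c=shot('wrist','w4')
"
```

```text
d mm [ 1.1 -0.1  0.4] rv [-0.007 -0.002 -0.003] ee [ 0.6097 -0.0663  0.1379] t 9.3167 f [-1.3  2.5 -1.1] gap 0.014946486909813478
loc [[-4.8  0.  51.1]]
```

View pics/w4.png

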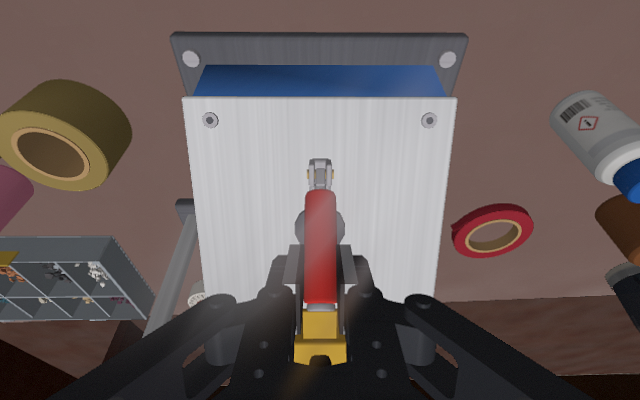

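The handle, gripped and lifted, now stands about halfway out: sleeve from (320,190) to (320,305). I'll continue the arc.

>>> carry_out(motion=[[-6.5,0.6,1.5,0,0,0,0],[-6.7,0.6,0.7,0,0,0,0],[-6.7,0.6,-0.2,0,0,0,0],[-6.6,0.6,-1.1,0,0,0,0],[-6.4,0.6,-2,0,0,0,0],[-6.1,0.6,-2.8,0,0,0,0],[0,0,0,0,0,0,0],[0,0,0,0,0,0,0],[0,0,0,0,0,0,0]])

```text
t: 10.12
ee_pos: [0.5723, -0.0632, 0.1363]
tcp_rot: [0.042, 0.969, -0.008, 0.244]
ft_force: [-1.3, 4.5, 7.0]
finger_gap: 0.0143
grasp_force: 19.5
```

```bash
python3 -c "
from g import *
st(-40,0,66);c=shot('wrist','w5');shot('scene','s5')
a=cv2.imread('pics/w5.png')[0:400,150:490];b=cv2.resize(cv2.imread('pics/s5.png')[150:310,280:430],(430,459),interpolation=2)
o=np.zeros((460,780,3),np.uint8);o[:400,:340]=a;o[:459,345:775]=b;cv2.imwrite('pics/c5.png',o)
"
```

```text
d mm [-0.5  0.4 -1.9] rv [-0.005  0.003 -0.003] ee [ 0.5723 -0.0632  0.1363] t 10.1167 f [-1.3  4.5  7. ] gap 0.014310556645399878
loc [[-38.6  -0.3  67.4]]
```

View pics/c5.png

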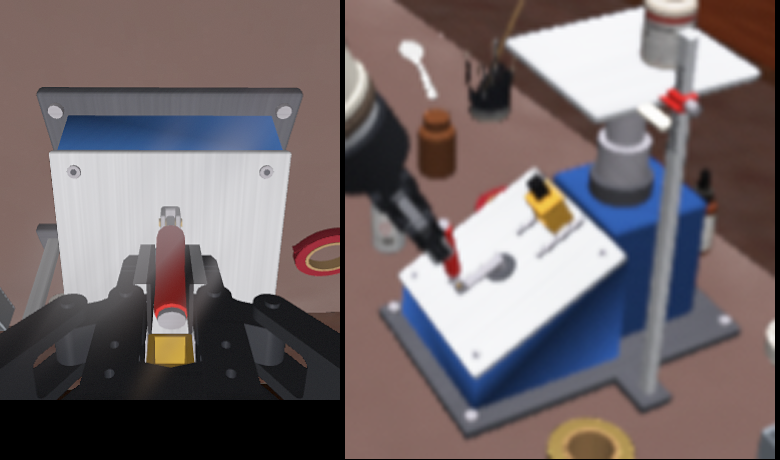

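The handle is standing out, with its end cap at wrist (322,320). I'll measure its angle from the depth picture.

```bash
python3 -c "
from g import *
w=dict(np.load('w5.npz'))
for v in range(222,326,6): print(v,loc(w3(w,[(321,v)])).tolist())
"
```

```text
222 [[-44.0, -0.1, 30.5]]
228 [[-45.1, -0.2, 42.3]]
234 [[-43.6, -0.3, 47.0]]
240 [[-41.9, -0.3, 50.9]]
246 [[-40.8, -0.4, 55.8]]
252 [[-39.1, -0.4, 59.2]]
258 [[-38.1, -0.4, 63.8]]
264 [[-37.4, -0.5, 68.6]]
270 [[-35.9, -0.5, 71.5]]
276 [[-34.5, -0.6, 74.5]]
282 [[-33.8, -0.6, 78.5]]
288 [[-33.5, -0.6, 83.0]]
294 [[-31.2, -0.6, 84.2]]
300 [[-30.5, -0.7, 87.5]]
306 [[-28.8, -0.7, 89.4]]
312 [[-27.5, -0.7, 91.7]]
318 [[-23.2, -0.7, 90.0]]
324 [[-18.5, -0.6, 87.9]]
```

```bash
python3 -c "
from g import *
t=1.571-.335
g=lambda t,r=42:L(-40+r*np.cos(t),-.4,24+r*np.sin(t))
go(g(t),Rl(yaw,.49-.335))
P=[g(x) for x in np.linspace(t,1.575,7)];print(np.round(np.diff(P,axis=0)*1000,1))
print((Rl(yaw,.49)*Rl(yaw,.155).inv()).as_rotvec())
"
```

```text
d mm [12.6 -1.2  2.5] rv [ 0.023  0.337 -0.002] ee [ 0.5724 -0.0632  0.1363] t 10.2167 f [-0.9  3.6  6.7] gap 0.013964775581078294
[[-2.3  0.2 -0.4]
 [-2.3  0.2 -0.6]
 [-2.3  0.2 -0.7]
 [-2.2  0.2 -0.8]
 [-2.2  0.2 -0.9]
 [-2.1  0.2 -1.1]]
[-2.91082475e-02 -3.33732992e-01 -2.17857718e-19]
```

>>> carry_out(motion=[[0,0,0,0,0,0,0.2],[0,0,0,0,0,0,0.35],[0,0,0,0,0,0,0.35],[2,-0.2,0.5,0.004,0.056,0,0.35],[2,-0.2,0.5,0.004,0.056,0,0.35],[2,-0.2,0.5,0.004,0.056,0,0.35],[2,-0.2,0.5,0.004,0.056,0,0.35],[2,-0.2,0.3,0.004,0.056,0,0.35],[2.6,-0.2,0.2,0.003,0.056,0,0.35],[0,0,0,0,0,0,0.35],[0,0,0,0,0,0,0.35],[0,0,0,0,0,0,0.2],[0,0,0,0,0,0,0],[0,0,0,0,0,0,0],[0,0,0,0,0,0,0]], grip_force=35)

```text
t: 11.47
ee_pos: [0.5832, -0.0638, 0.136]
tcp_rot: [0.043, 0.996, -0.003, 0.075]
ft_force: [-0.4, 0.4, -1.1]
finger_gap: 0.0148
grasp_force: 34.1
```

```bash
cat > hd.py <<'E'
from g import *
s=monitor.state();print('TCP',loc(s['ee_pos']),'lean',np.arcsin(Ro.from_quat(s['tcp_rot']).apply([0,0,1])[0]/np.cos(yaw)),'gap',s['finger_gap'],s['ft_force'].round(1))
w=shot('wrist','wh')
P=w3(w,[(u,v) for v in range(60,400) for u in range(200,440)]);rgb=w['img'][60:400,200:440].reshape(-1,3).astype(int)
m=(rgb[:,0]>90)&(rgb[:,1]<rgb[:,0]*.45)&(rgb[:,2]<rgb[:,0]*.45)
q=loc(P)[m];q=q[(abs(q[:,1])<60)&(q[:,2]>36)&(q[:,2]<89)&(abs(q[:,0])<80)]
# front generator line: per N bin minimal-u median near the central y
k=q[abs(q[:,1]-np.median(q[:,1]))<3]
c=np.polyfit(k[:,2],k[:,0],1);print(len(k),'tilt to up-slope',np.arctan(c[0]),'ymed',np.median(q[:,1]))
b=np.polyfit(q[:,2],q[:,1],1);print('y tilt',b)
E
python3 hd.py
```

```text
TCP [[-29.2   0.1  62. ]] lean 0.1508565433069113 gap 0.014798073170568922 [-0.4  0.4 -1.1]
132 tilt to up-slope -0.02986511744334726 ymed 3.8
y tilt [-0.66865593 59.32845929]
```

>>> carry_out(motion=[[-2.1,0.2,-0.5,-0.005,-0.056,0,0],[-2.1,0.2,-0.6,-0.005,-0.056,0,0],[-2.1,0.2,-0.8,-0.005,-0.056,0,0],[-2,0.2,-0.9,-0.005,-0.056,0,0],[-2,0.2,-1,-0.005,-0.056,0,0],[-1.9,0.1,-1.1,-0.004,-0.055,0,0],[0,0,0,0,0,0,0],[0,0,0,0,0,0,0],[0,0,0,0,0,0,0]])

```text
t: 12.27
ee_pos: [0.5713, -0.0627, 0.1319]
tcp_rot: [0.041, 0.97, -0.01, 0.241]
ft_force: [-7.9, 1.8, 7.3]
finger_gap: 0.0151
grasp_force: 36.0
```

```bash
python3 hd.py; python3 -c "
from g import *
w=dict(np.load('wh.npz'))
for v in range(200,330,7): print(v,loc(w3(w,[(321,v)])).tolist(),w['img'][v,321])
"
```

```text
TCP [[-41.6   0.1  64. ]] lean 0.48707919711345354 gap 0.015067504097818207 [-7.9  1.8  7.3]
71 tilt to up-slope 0.033524233783735626 ymed 4.6
y tilt [-0.73454751 66.73361059]
200 [[-52.5, 0.3, 1.1]] [208 208 211]
207 [[-47.4, 0.3, 0.2]] [208 207 210]
214 [[-47.3, 0.2, 13.6]] [138 137 140]
221 [[-43.6, 0.2, 16.1]] [188 185 190]
228 [[-49.8, -0.0, 42.5]] [140 115 117]
235 [[-50.2, -0.1, 52.9]] [138 112 115]
242 [[-50.7, -0.1, 62.5]] [137 110 112]
249 [[-50.6, -0.2, 69.7]] [135 107 109]
256 [[-51.0, -0.2, 77.5]] [127  91  94]
263 [[-51.6, -0.3, 84.8]] [121  77  78]
270 [[-51.1, -0.3, 89.7]] [175  72  72]
277 [[-49.8, -0.3, 92.8]] [171 169 174]
284 [[-47.1, -0.3, 93.4]] [181 177 183]
291 [[-43.4, -0.3, 92.6]] [183 180 186]
298 [[-40.4, -0.3, 93.0]] [183 179 185]
305 [[28.4, 0.8, -0.0]] [201 200 204]
312 [[34.2, 0.8, 0.2]] [204 204 207]
319 [[39.5, 0.8, 1.1]] [201 202 204]
326 [[46.1, 0.9, 0.5]] [199 199 202]
```

```bash
python3 -c "
from g import *
f=np.r_[0,.1,.3,.55+np.arange(0,12)*.25]
P=np.array([L(-40.5*np.cos(x),40.5*np.sin(x),64) for x in f])
print('backoff',(L(-40.5,0,64)-L(-42,0,64))*1000)
print(f);print(np.round(np.diff(P,axis=0)*1000,1).tolist())
"
```

```text
backoff [ 1.31760898 -0.11931296  0.7065    ]
[0.   0.1  0.3  0.55 0.8  1.05 1.3  1.55 1.8  2.05 2.3  2.55 2.8  3.05
 3.3 ]
[[0.5, 4.0, 0.1], [2.1, 7.8, 0.8], [4.5, 8.8, 2.0], [6.3, 7.4, 3.0], [7.6, 5.4, 3.8], [8.5, 3.1, 4.4], [8.9, 0.7, 4.7], [8.7, -1.8, 4.7], [8.0, -4.2, 4.5], [6.8, -6.4, 3.9], [5.1, -8.1, 3.1], [3.2, -9.3, 2.1], [1.0, -10.0, 1.0], [-1.2, -10.0, -0.2]]
```

>>> carry_out(motion=[[1.8,-0.2,0.9,0,0.01,0,0],[0,0,0,0,0,0,0],[0.5,4,0.1,0,0,0,0],[2.1,7.8,0.8,0,0,0,0],[4.5,8.8,2,0,0,0,0],[6.3,7.4,3,0,0,0,0],[7.6,5.4,3.8,0,0,0,0],[8.5,3.1,4.4,0,0,0,0],[8.9,0.7,4.7,0,0,0,0],[0,0,0,0,0,0,0],[0,0,0,0,0,0,0],[0,0,0,0,0,0,0]], grip_force=50)

```text
t: 13.32
ee_pos: [0.6129, -0.0262, 0.1525]
tcp_rot: [0.041, 0.97, -0.011, 0.238]
ft_force: [-1.5, 0.7, 4.5]
finger_gap: 0.0143
grasp_force: 49.4
```

```bash
cat > ck.py <<'E'
from g import *
import sys
s=monitor.state();print('TCP',loc(s['ee_pos']),'t',s['t'],'gap',s['finger_gap'],s['ft_force'].round(1))
a=shot('scene','sk');b=shot('top','tk');w=shot('wrist','wk')
A=cv2.resize(a['img'][130:250,300:430,::-1],(390,360),interpolation=2);B=cv2.resize(b['img'][130:220,290:395,::-1],(394,338),interpolation=2)
o=np.zeros((600,800,3),np.uint8);o[:360,:390]=A;o[:338,400:794]=B;o[360:600,:384]=cv2.resize(w['img'][:,:,::-1],(384,240));o[345:595,400:]=w['img'][120:370,120:520,::-1];cv2.imwrite('pics/%s.png'%sys.argv[1],o)
E
python3 ck.py k1
```

```text
TCP [[ 1.7 40.2 64.2]] t 13.3167 gap 0.014307482943051909 [-1.5  0.7  4.5]
```

View pics/k1.png

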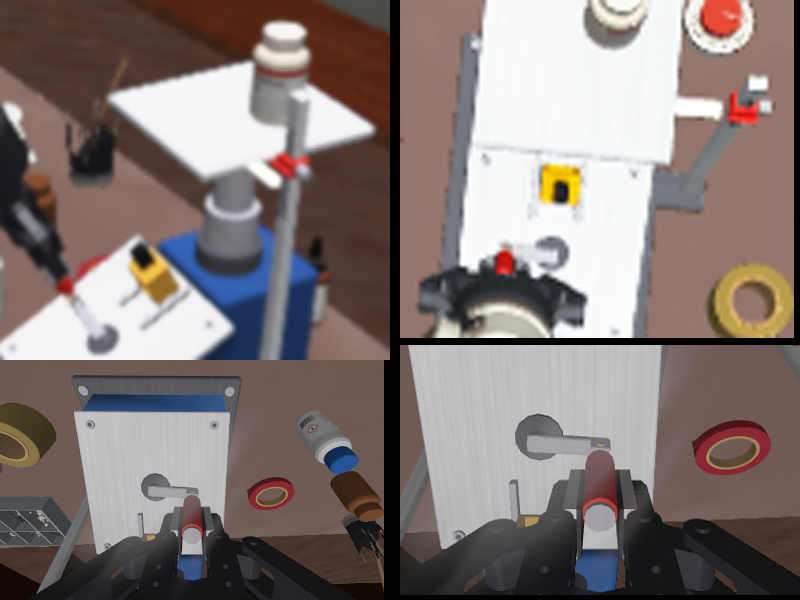

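The crank follows: the arm points to +y and the handle stands upright in the grip, with the pointer in the scene crop at about (280,185) below the red mark at (291,163). Continuing.

```bash
python3 -c "
from g import *
f=1.55+np.arange(0,15)*.25
P=np.array([L(-40.5*np.cos(x),40.5*np.sin(x),64) for x in f]);print(P[0]-monitor.state()['ee_pos'])
print(np.round(np.diff(P,axis=0)*1000,1).tolist())
"
```

```text
[-0.002054    0.0004764  -0.00136218]
[[8.7, -1.8, 4.7], [8.0, -4.2, 4.5], [6.8, -6.4, 3.9], [5.1, -8.1, 3.1], [3.2, -9.3, 2.1], [1.0, -10.0, 1.0], [-1.2, -10.0, -0.2], [-3.4, -9.4, -1.3], [-5.3, -8.3, -2.4], [-6.9, -6.6, -3.4], [-8.1, -4.5, -4.1], [-8.8, -2.1, -4.6], [-8.9, 0.4, -4.8], [-8.5, 2.9, -4.6]]
```

>>> carry_out(motion=[[7.2,-1.5,3.8,0,0,0,0],[8,-4.2,4.2,0,0,0,0],[6.8,-6.4,3.9,0,0,0,0],[5.1,-8.1,3.1,0,0,0,0],[3.2,-9.3,2.1,0,0,0,0],[1,-10,1,0,0,0,0],[-1.2,-10,-0.2,0,0,0,0],[-3.4,-9.4,-1.3,0,0,0,0],[-5.3,-8.3,-2.4,0,0,0,0],[-6.9,-6.6,-3.4,0,0,0,0],[-8.1,-4.5,-4.1,0,0,0,0],[-8.8,-2.1,-4.6,0,0,0,0],[-8.9,0.4,-4.8,0,0,0,0],[-8.5,2.9,-4.6,0,0,0,0],[0,0,0,0,0,0,0],[0,0,0,0,0,0,0],[0,0,0,0,0,0,0]])

```text
t: 14.88
ee_pos: [0.5922, -0.1029, 0.1448]
tcp_rot: [0.041, 0.971, -0.01, 0.237]
ft_force: [-7.2, 3.7, 9.9]
finger_gap: 0.0141
grasp_force: 50.2
```

```bash
python3 - <<'E'
from g import *
s=monitor.state();l=loc(s['ee_pos'])[0];print(l,'phi',np.arctan2(l[1],-l[0])%6.283)
a=shot('scene','s7');b=shot('top','t7')
A=cv2.resize(a['img'][160:205,370:420,::-1],(600,540),interpolation=2);B=cv2.resize(b['img'][145:170,355:392,::-1],(190,128),interpolation=2)
o=np.zeros((560,800,3),np.uint8);o[:540,:600]=A;o[:128,605:795]=B
t=cv2.resize(b['img'][130:180,340:395,::-1],(190,173),interpolation=2);o[150:323,605:795]=t
cv2.imwrite('pics/k2.png',o)
# numeric: red mark pixels & 3D
for c,box in((a,(170,200,380,415)),(b,(140,170,365,395))):
    r0,r1,c0,c1=box;im=c['img'][r0:r1,c0:c1].astype(int);m=(im[...,0]>130)&(im[...,1]<90)&(im[...,2]<90);v,u=np.nonzero(m);q=w3(c,np.c_[u+c0,v+r0])
    print(len(u),np.median(loc(q)*1,axis=0),np.round(np.median(q,axis=0),4),'px',u.min()+c0,u.max()+c0,v.min()+r0,v.max()+r0)
E
```

```text
[-14. -38.  64.] phi 5.065194061032014
49 [ 168.9 -126.   160.3] [ 0.7004 -0.2011  0.3159] px 392 402 180 188
42 [ 169.65 -117.7   160.25] [ 0.7014 -0.1927  0.3168] px 377 385 155 162
```

View pics/k2.png

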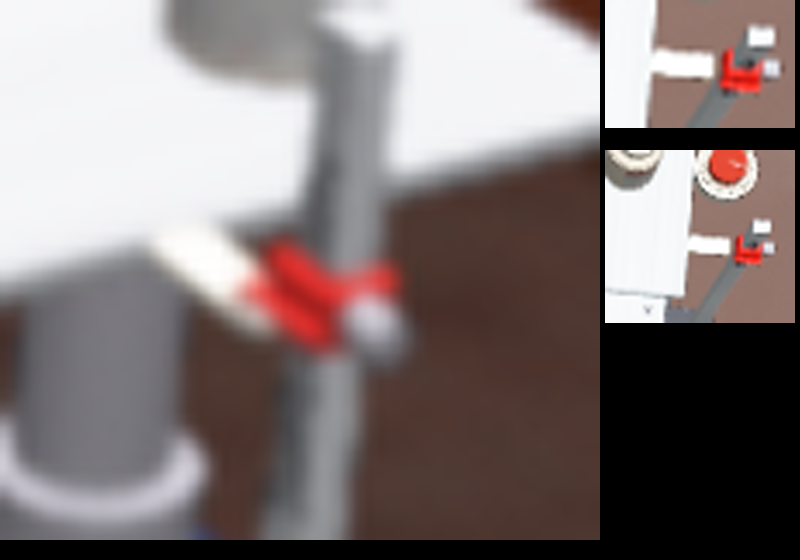

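The crop shows the pointer's white tip just under the red mark's point at about (245,292), i.e. scene pixel (390.4,184.3). It's nearly there, but the mark partly hides the tip from this side. I'll let go, back off, and measure both from close up with the wrist camera numerically.

>>> carry_out(motion=[[0,0,0,0,0,0,0.2],[0,0,0,0,0,0,0.4],[0,0,0,0,0,0,0.5],[-7,0,13,0,0,0,0.5],[-12,0,22,0,0,0,0.5],[-12,0,22,0,0,0,0.5],[-12,-5,25,0,0,0,0.5],[0,-10,25,0,-0.05,0,0.5],[5,-10,25,0,-0.06,0,0.5],[8,-10,25,0,-0.06,0,0.5],[10,-10,25,0,-0.06,0,0.5],[10,-10,25,0,-0.06,0,0.5],[10,-10,25,0,-0.06,0,0.5],[10,-10,25,0,-0.06,0,0.5],[10,-10,25,0,-0.05,0,0.5],[10,-9,25,0,-0.05,0,0.5],[0,0,0,0,0,0,0.5],[0,0,0,0,0,0,0.5],[0,0,0,0,0,0,0.5],[0,0,0,0,0,0,0.5]])

```text
t: 16.65
ee_pos: [0.6218, -0.1963, 0.4488]
tcp_rot: [0.043, 0.88, 0.001, 0.472]
ft_force: [-0.8, -0.6, -0.6]
finger_gap: 0.0425
grasp_force: 0.0
```

```bash
python3 - <<'E'
from h import *
s=monitor.state();print(s['ee_pos'],Ro.from_quat(s['tcp_rot']).apply([0,0,1]),s['joint_pos'].round(2))
w=shot('wrist','w8');print('mark px',proj(w,(.700,-.197,.316)))
im=w['img'].astype(int);m=(im[...,0]>100)&(im[...,1]<.5*im[...,0])&(im[...,2]<.5*im[...,0])
n,lab,stt,cen=cv2.connectedComponentsWithStats(m.astype(np.uint8))
for i in range(1,n):
    if stt[i,4]>25:
        v,u=np.nonzero(lab==i);q=w3(w,np.c_[u,v]);print(stt[i],np.round(np.median(q,0),4))
E
```

```text
[ 0.62183218 -0.19633567  0.4488355 ] [ 0.83177208 -0.03801928 -0.55381381] [-0.76 -0.33  1.9   0.78  0.9  -2.52]
mark px [[320.00931703 106.67761242]]
[286   0  21  19 329] [ 0.8647 -0.232   0.0384]
[306  97  28  24 457] [ 0.7005 -0.1978  0.3146]
[398 163  35  12 140] [ 0.7565 -0.1124  0.3517]
[ 43 325  33  29 790] [ 1.3667 -0.9597  0.5469]
[ 16 343  17  14 165] [ 1.3674 -1.0514  0.5692]
[  0 356  32  20 289] [ 1.3671 -1.0576  0.6146]
```

```bash
python3 - <<'E'
from h import *
w=dict(np.load('w8.npz'));im=w['img'].astype(int)
us=np.arange(300,378);vs=np.arange(86,128)
for v in vs:
    print(v,''.join('R' if im[v,u,0]>90 and im[v,u,1]<.5*im[v,u,0] else ('W' if im[v,u].min()>190 else ('w' if im[v,u].min()>140 else '.')) for u in us))
for v in range(90,124,2):
    print(v,[tuple(np.round(w3(w,(u,v))[0]*1000).astype(int).tolist()) for u in (312,318,324,330,336,342,350,360)])
E
```

```text
86 ...........wwwwwwwwwwwwwww..................................................ww
87 ............................................................................ww
88 ............................................................................wW
89 .............www...wwww.w........................wwwwwwwwwwwwwwwwwwwwwwwww.wwW
90 ...........wwwwww.wwwww.w..........wwwwwwwwwwwwwwwwwwwwwwwwwwwwwwwwwwwwwww.wwW
91 ...........wwwwwwwwwwwwww.........wwwwwwwwwwwwwwwwwwwwwwwwwwwwwwwwwwwwwwwwwwwW
92 ...........ww.....................wwwwwwwwwwwwwwwwwwwwwwwwwwwwwwwwwwwwwwWWwwWW
93 ...........ww.....................wwwWWWWWWWWWWWWWWWWWWWWWWWWWWWWWWWWWWWWWWwWW
94 ...........www.......w..w.........wWWWWWWWWWWWWWWWWWWWWWWWWWWWWWWWWWWWWWWWwwWW
95 ...........wwwww...wwwwww.........WWWWWWWWWWWWWWWWWWWWWWWWWWWWWWWWWWWWWWWWwwWW
96 ...........wwwww..................WWWWWWWWWWWWWWWWWWWWWWWWWWWWWWWWWWWWWWWWwWWW
97 .........RRRRRRRRRRRRRRRRRRRRR....WWWWWWWWWWWWWWWWWWWWWWWWWWWWWWWWWWWWWWWWwWWW
98 ........RRRRRRRRRRRRRRRRRRRRRRRRR.WWWWWWWWWWWWWWWWWWWWWWWWWWWWWWWWWWWWWWWwwWWW
99 ......RRRRRRRRRRRRRRRRRRRRRRRRR
[... 4250 characters left out ...]
89, 318), (1284, -180, -19), (1283, -164, -17), (1286, -141, -17), (1288, -113, -16)]
116 [(705, -204, 321), (705, -199, 322), (705, -194, 322), (712, -189, 318), (1291, -181, -17), (1292, -164, -16), (1294, -141, -16), (1301, -113, -17)]
118 [(705, -204, 323), (704, -199, 324), (705, -194, 324), (1297, -198, -16), (1301, -181, -17), (1305, -164, -18), (1307, -141, -17), (1312, -112, -17)]
120 [(705, -204, 325), (706, -199, 325), (704, -194, 326), (1313, -198, -19), (1312, -181, -17), (1315, -164, -17), (1318, -141, -17), (1324, -112, -17)]
122 [(704, -204, 327), (704, -199, 328), (704, -195, 328), (1321, -199, -17), (1326, -181, -18), (1328, -164, -18), (1329, -141, -16), (1334, -111, -17)]
```

```bash
python3 g.py -14 -38 112
```

```text
d mm [ -52.3   95.5 -261.9] rv [-0.002  0.495 -0.002] ee [ 0.6219 -0.1963  0.4491] t 16.7 f [0.1 0.9 0. ] gap 0.042727547231123604
loc [[ 162.9 -128.4  314.4]]
```

>>> carry_out(motion=[[-12,8,-15,0,0.03,0,0.5],[-14,10,-25,0,0.045,0,0.5],[-14,10,-25,0,0.045,0,0.5],[-14,10,-25,0,0.045,0,0.5],[-12,10,-25,0,0.045,0,0.5],[-8,10,-25,0,0.045,0,0.5],[-4,10,-25,0,0.045,0,0.5],[2,8,-25,0,0.045,0,0.5],[5,8,-25,0,0.045,0,0.5],[8,6,-20,0,0.045,0,0.5],[8,4,-17,0,0.045,0,0.5],[3,2,-10,0,0.015,0,0.5],[0,0,0,0,0,0,0.5],[0,0,0,0,0,0,0.5],[0,0,0,0,0,0,0.5]])

```text
t: 17.95
ee_pos: [0.57, -0.101, 0.1894]
tcp_rot: [0.041, 0.969, -0.01, 0.244]
ft_force: [-0.1, 0.2, 0.3]
finger_gap: 0.0423
grasp_force: 0.0
```

```bash
python3 - <<'E'
from g import *
st(-14,-38,64)
w=shot('wrist','w9');im=w['img'].astype(int);m=(im[...,0]>90)&(im[...,1]<.5*im[...,0])&(im[...,2]<.5*im[...,0])
n,lab,stt,cen=cv2.connectedComponentsWithStats(m.astype(np.uint8))
for i in range(1,n):
    if stt[i,4]>60:
        v,u=np.nonzero(lab==i);q=loc(w3(w,np.c_[u,v]));print(stt[i],np.median(q,0))
        for lo in range(35,95,10):
            k=q[(q[:,2]>lo)&(q[:,2]<lo+10)]
            if len(k)>10: print(lo,len(k),np.median(k,0), k[:,1].min(),k[:,1].max())
E
```

```text
d mm [ 22.1  -1.9 -44.5] rv [-0.001  0.003 -0.002] ee [ 0.57   -0.101   0.1894] t 17.95 f [-0.1  0.2  0.3] gap 0.042277939465094345
loc [[-12.6 -38.1 113.7]]
[ 464  198   69   43 1075] [  50.3  180.  -122. ]
```

```bash
cat > hp.py <<'E'
from g import *
import sys
def handle(f,cu,cy):
    w=dict(np.load(f)) if isinstance(f,str) else f
    uv=np.stack(np.meshgrid(np.arange(150,500),np.arange(60,400)),-1).reshape(-1,2);q=loc(w3(w,uv))
    k=(np.hypot(q[:,0]-cu,q[:,1]-cy)<22)&(q[:,2]>36)&(q[:,2]<95);q=q[k];uv=uv[k]
    for lo in range(36,96,8):
        a=q[(q[:,2]>lo)&(q[:,2]<=lo+8)]
        if len(a)>15: print(lo,len(a),'u %.1f..%.1f y %.1f..%.1f ymid %.1f'%(*np.percentile(a[:,0],[3,97]),*np.percentile(a[:,1],[2,98]),np.percentile(a[:,1],[2,98]).mean()))
if __name__=='__main__': handle(sys.argv[1],float(sys.argv[2]),float(sys.argv[3]))
E
python3 hp.py w9.npz -14 -38
```

```text
36 56 u -23.0..-16.4 y -46.1..-31.0 ymid -38.6
44 78 u -23.3..-17.5 y -45.9..-31.6 ymid -38.8
52 93 u -23.1..-16.0 y -45.9..-31.0 ymid -38.4
60 102 u -23.0..-17.0 y -46.2..-31.3 ymid -38.8
68 115 u -23.2..-16.5 y -45.9..-31.4 ymid -38.7
76 127 u -23.1..-16.2 y -46.5..-31.3 ymid -38.9
84 300 u -23.0..-11.3 y -46.5..-31.6 ymid -39.0
92 350 u -20.9..-10.0 y -44.7..-33.9 ymid -39.3
```

>>> carry_out(motion=[[2,-2,-6,0,0,0,0.5],[4,-0.6,-8,0,0,0,0.5],[4,0,-8,0,0,0,0.5],[4,0,-8,0,0,0,0.5],[4,0,-8,0,0,0,0.4],[4,0,-8,0,0,0,0.4],[0,0,0,0,0,0,0.4],[0,0,0,0,0,0,0.3],[0,0,0,0,0,0,0.1],[0,0,0,0,0,0,0],[0,0,0,0,0,0,0],[0,0,0,0,0,0,0]], grip_force=50)

```text
t: 19.0
ee_pos: [0.5922, -0.1032, 0.1431]
tcp_rot: [0.041, 0.969, -0.01, 0.244]
ft_force: [-0.2, 4.0, -0.8]
finger_gap: 0.0142
grasp_force: 48.7
```

```bash
python3 -c "
from g import *
st(-15,-38.7,62)
f=np.r_[5.08,5.15,5.3,5.5+np.arange(0,13)*.25]
P=np.array([L(-40.5*np.cos(x),40.5*np.sin(x),64) for x in f]);print(f[-1])
print(np.round(np.diff(P,axis=0)*1000,1).tolist())
"
```

```text
d mm [-0.  -0.3 -0.5] rv [-0.001  0.003 -0.002] ee [ 0.5922 -0.1032  0.1431] t 19.0 f [-0.2  4.  -0.8] gap 0.014158463769645859
loc [[-14.8 -38.4  62.5]]
8.5
[[-2.2, 1.3, -1.2], [-4.4, 3.4, -2.5], [-5.0, 5.6, -2.9], [-4.7, 8.4, -2.9], [-2.7, 9.6, -1.9], [-0.5, 10.1, -0.7], [1.7, 9.9, 0.4], [3.8, 9.2, 1.6], [5.7, 7.9, 2.7], [7.2, 6.1, 3.5], [8.3, 3.9, 4.2], [8.8, 1.5, 4.6], [8.8, -1.0, 4.8], [8.3, -3.5, 4.6], [7.2, -5.7, 4.1]]
```

>>> carry_out(motion=[[-2.2,1.3,-1.2,0,0,0,0],[-4.4,3.4,-2.5,0,0,0,0],[-5,5.6,-2.9,0,0,0,0],[-4.7,8.4,-2.9,0,0,0,0],[-2.7,9.6,-1.9,0,0,0,0],[-0.5,10.1,-0.7,0,0,0,0],[1.7,9.9,0.4,0,0,0,0],[3.8,9.2,1.6,0,0,0,0],[5.7,7.9,2.7,0,0,0,0],[7.2,6.1,3.5,0,0,0,0],[8.3,3.9,4.2,0,0,0,0],[8.8,1.5,4.6,0,0,0,0],[8.8,-1,4.8,0,0,0,0],[8.3,-3.5,4.6,0,0,0,0],[7.2,-5.7,4.1,0,0,0,0],[0,0,0,0,0,0,0],[0,0,0,0,0,0,0],[0,0,0,0,0,0,0]])

```text
t: 20.5
ee_pos: [0.6325, -0.0375, 0.1615]
tcp_rot: [0.042, 0.969, -0.011, 0.244]
ft_force: [0.3, -2.2, -1.2]
finger_gap: 0.0145
grasp_force: 49.7
```

```bash
python3 - <<'E'
from g import *
s=monitor.state();l=loc(s['ee_pos'])[0];print(l,'phi',np.arctan2(l[1],-l[0])+6.283,s['ft_force'].round(1))
w=shot('wrist','w10')
from hp import handle
handle('w10.npz',l[0],l[1])
# mark/pointer target view pose
c=np.array([.628,-.197,.455]);go(c+[0,0,0.0],Rl(yaw,1.0))
E
```

```text
[24.1 30.8 62.5] phi 8.517754939280358 [ 0.3 -2.2 -1.2]
36 127 u 15.7..22.4 y 22.8..37.6 ymid 30.2
44 177 u 15.7..22.1 y 22.4..37.1 ymid 29.8
52 194 u 15.7..20.5 y 23.0..36.9 ymid 29.9
60 313 u 13.5..19.7 y 17.1..42.5 ymid 29.8
68 695 u 13.2..19.1 y 10.8..49.2 ymid 30.0
76 889 u 13.2..20.1 y 10.5..49.7 ymid 30.1
84 1307 u 13.2..28.5 y 10.7..49.6 ymid 30.1
92 867 u 13.3..28.4 y 14.5..46.8 ymid 30.6
d mm [  -4.5 -159.5  293.5] rv [-0.044 -0.504 -0.001] ee [ 0.6325 -0.0375  0.1615] t 20.55 f [ 0.5 -1.4 -2.3] gap 0.014390919185109766
```

>>> carry_out(motion=[[0,0,0,0,0,0,0.2],[0,0,0,0,0,0,0.4],[0,0,0,0,0,0,0.5],[-7,0,13,0,0,0,0.5],[-12,0,22,0,0,0,0.5],[-14,0,24,0,0,0,0.5],[-16,-10,20,0,-0.03,0,0.5],[-16,-15,20,-0.005,-0.06,0,0.5],[-6,-15,20,-0.005,-0.07,0,0.5],[0,-15,20,-0.005,-0.07,0,0.5],[6,-15,20,-0.005,-0.075,0,0.5],[10,-15,20,-0.005,-0.075,0,0.5],[10,-15,20,-0.005,-0.075,0,0.5],[10,-15,20,-0.005,-0.075,0,0.5],[10,-15,15,-0.005,-0.075,0,0.5],[13,-15,12,-0.005,-0.075,0,0.5],[12,-15,10,0,-0.075,0,0.5],[0,0,0,0,0,0,0.5],[0,0,0,0,0,0,0.5],[0,0,0,0,0,0,0.5]])

```text
t: 22.22
ee_pos: [0.6318, -0.1939, 0.4221]
tcp_rot: [0.039, 0.813, -0.016, 0.58]
ft_force: [0.7, 0.1, -0.4]
finger_gap: 0.0431
grasp_force: 0.0
```

```bash
python3 - <<'E'
from h import *
s=monitor.state();print(s['ee_pos'],Ro.from_quat(s['tcp_rot']).apply([0,0,1]),s['joint_pos'].round(2))
w=shot('wrist','w11')
w=dict(np.load('w11.npz'));im=w['img'].astype(int);print(proj(w,[(.700,-.197,.3125),(.705,-.17,.3125)]))
u0,v0=proj(w,(.70,-.192,.3125))[0].astype(int)
us=np.arange(u0-30,u0+55);vs=np.arange(max(v0-22,0),v0+22)
for v in vs:
    print(v,''.join('R' if im[v,u,0]>90 and im[v,u,1]<.5*im[v,u,0] else ('W' if im[v,u].min()>190 else ('w' if im[v,u].min()>140 else '.')) for u in us))
def ff(uu):
  for v in vs: print(v,[tuple(np.round(w3(w,(u,v))[0]*1000).astype(int)[[0,2]].tolist()) for u in uu])
ff([u0-12,u0-6,u0,u0+16,u0+24,u0+32])
E
```

```text
[ 0.6317803  -0.19386871  0.42207323] [ 0.94260614 -0.07041762 -0.32639703] [-0.78 -0.36  2.11  1.26  0.7  -3.  ]
[[321.32404477  88.00297955]
 [359.95596984  88.72755576]]
65 .....................................................................................
66 .....................................................................................
67 .....................................................................................
68 .............wwwwwwwwwwwwwwwwwww.....................................................
69 .............wwwwwwwwwwwwwwwwwww.....................................................
70 .............wwwwwwwwwwwwwwwwwww.....................................................
71 .............wwwwwwwwwwwwwwwwwww.....................................................
72 .............www.............www.....................................................
73 .............www.............www.....................................................
74 .............www.............ww......................................................
75 .............wwwwwwwwwwwwwwwwwww..
[... 5680 characters left out ...]
05, 319), (704, 320), (1013, 219), (1017, 218), (1020, 218)]
101 [(704, 320), (704, 320), (705, 320), (1021, 218), (1023, 218), (1023, 218)]
102 [(705, 320), (704, 321), (706, 321), (1026, 218), (1027, 218), (1028, 219)]
103 [(704, 322), (704, 322), (705, 322), (1029, 219), (1033, 218), (1035, 218)]
104 [(705, 322), (705, 322), (705, 322), (1035, 219), (1038, 218), (1039, 219)]
105 [(704, 323), (705, 323), (705, 323), (1041, 218), (1042, 219), (1045, 219)]
106 [(704, 324), (704, 324), (705, 324), (1047, 218), (1049, 218), (1051, 218)]
107 [(705, 324), (704, 324), (704, 325), (1053, 218), (1055, 218), (1057, 218)]
108 [(704, 325), (705, 325), (705, 325), (1059, 218), (1059, 219), (1060, 219)]
```

```bash
python3 - <<'E'
from h import *
w=dict(np.load('w11.npz'));im=w['img'].astype(float);D=w['range_z']
u0,v0=proj(w,(.70,-.192,.3125))[0].astype(int)
I=lambda i:i+u0-30
def reg(i0,i1,r0,r1):
    g=np.stack(np.meshgrid(np.arange(I(i0),I(i1)),np.arange(r0,r1+1)),-1).reshape(-1,2);return w3(w,g)*1000
print('ptr top',np.median(reg(45,70,95,97),0),'ptr face x',np.median(reg(45,70,88,92)[:,0]))
print('plate top',np.median(reg(12,34,87,88),0),'plate face x',np.median(reg(12,34,84,85)[:,0]),'collar face x',np.median(np.r_[reg(12,34,81,81),reg(12,34,92,96)][:,0]),'collar top',np.median(np.r_[reg(11,13,101,102),reg(34,35,101,102)],0))
# z at given subpixel row on plane x=X
def zat(i,r,X):
    R,t,p=pts(w,(I(i),r));d=R.T@np.r_[p[0],1];o=-R.T@t.ravel();return (o+d*(X/1000-o[0])/d[0])[2]*1000
# subpixel edges: half-transition in depth & colour
def edge(i,r0,r1,ch):
    c=ch[r0:r1+1,I(i)];m=(c[0]+c[-1])/2;k=np.nonzero((c[:-1]-m)*(c[1:]-m)<=0)[0][0];return r0+k+(m-c[k])/(c[k+1]-c[k])
print('ptr bottom z',np.median([zat(i,edge(i,84,90,im.min(2)),705.6) for i in range(50,75)]),'ptr top edge', np.median([zat(i,r,705.6) for i in range(50,70) for r in(93.5,)]))
print('plate bottom rows via depth:',[ (r,np.round(np.median(reg(10,36,r,r)[:,0]),1),np.round(np.median(reg(10,36,r,r)[:,2]),1)) for r in range(79,100)])
print('ptr rows:',[ (r,np.round(np.median(reg(46,70,r,r)[:,0]),1),np.round(np.median(reg(46,70,r,r)[:,2]),1)) for r in range(84,99)])
print('tip brightness idx 36..42 R,G rows 82..92');
for r in range(82,93): print(r,[(int(im[r,I(i),0]),int(im[r,I(i),1])) for i in range(35,43)])
E
```

```text
ptr top [ 711.83658903 -173.34466032  315.06081771] ptr face x 705.9231324392235
plate top [ 696.67719269 -197.31669025  313.3764159 ] plate face x 695.610569145644 collar face x 700.70446909995 collar top [ 709.88040551 -206.09359398  318.6598939 ]
ptr bottom z 310.7489628907614 ptr top edge 315.6041464099267
plate bottom rows via depth: [(79, np.float64(701.5), np.float64(305.5)), (80, np.float64(700.8), np.float64(306.5)), (81, np.float64(700.5), np.float64(307.4)), (82, np.float64(700.5), np.float64(308.1)), (83, np.float64(696.7), np.float64(310.5)), (84, np.float64(695.8), np.float64(311.4)), (85, np.float64(695.6), np.float64(312.0)), (86, np.float64(695.8), np.float64(312.7)), (87, np.float64(695.9), np.float64(313.2)), (88, np.float64(697.0), np.float64(313.5)), (89, np.float64(700.2), np.float64(313.2)), (90, np.float64(700.6), np.float64(313.6)), (91, np.float64(700.7), np.float64(314.4)), (92, np.float64(700.7), np.float64(315.0)), (93, np.float64(700.8), np.float64(315.7)), (94, np.float64(700.9), np.float64(316.4)), (95, np.float64(700.6), np.float64(317.1)), (96, np.fl
[... 1175 characters left out ...]
), (158, 44), (110, 52), (100, 57), (101, 56), (102, 55)]
86 [(149, 43), (149, 42), (147, 41), (153, 42), (110, 54), (100, 55), (101, 54), (100, 53)]
87 [(229, 72), (230, 70), (233, 71), (235, 68), (147, 58), (99, 55), (99, 50), (132, 128)]
88 [(230, 69), (231, 69), (235, 70), (203, 55), (124, 56), (98, 53), (126, 120), (163, 162)]
89 [(176, 50), (174, 48), (135, 54), (110, 53), (98, 54), (94, 47), (155, 153), (170, 167)]
90 [(149, 43), (140, 38), (102, 51), (95, 54), (96, 52), (94, 45), (156, 154), (173, 170)]
91 [(149, 44), (142, 42), (105, 53), (96, 54), (97, 50), (93, 43), (159, 155), (176, 174)]
92 [(150, 42), (143, 41), (104, 52), (97, 53), (97, 50), (108, 102), (158, 155), (183, 179)]
```

```bash
python3 - <<'E'
from h import *
w=dict(np.load('w8.npz'))
def rows(a,b,rs):
    for r in rs:
        q=np.median(w3(w,np.c_[np.arange(a,b),np.full(b-a,r)]),0)*1000;print(r,q.round(1)[[0,2]].tolist(),end='; ')
    print()
rows(310,330,range(96,116));rows(340,368,range(88,102))
im=w['img'];print([im[r,322].tolist() for r in range(95,116)])
a=dict(np.load('w11.npz'))
for c,n in((w,'w8'),(a,'w11')):
    R=cv2.Rodrigues(c['rvec'])[0];print(n,'cam',-R.T@c['tvec'].ravel())
E
```

```text
96 [704.8, 302.7]; 97 [700.9, 306.3]; 98 [696.3, 310.4]; 99 [695.6, 311.6]; 100 [695.7, 312.5]; 101 [695.7, 313.5]; 102 [697.3, 313.5]; 103 [698.5, 313.4]; 104 [700.6, 313.0]; 105 [700.4, 314.2]; 106 [700.7, 315.0]; 107 [700.7, 315.8]; 108 [700.5, 316.9]; 109 [701.0, 317.5]; 110 [701.3, 318.2]; 111 [702.1, 318.7]; 112 [703.7, 318.8]; 113 [704.1, 319.3]; 114 [704.4, 320.1]; 115 [704.5, 320.9]; 
88 [1163.5, -16.1]; 89 [706.3, 297.7]; 90 [706.3, 298.6]; 91 [706.4, 299.6]; 92 [706.3, 300.6]; 93 [706.5, 301.4]; 94 [707.6, 301.7]; 95 [709.0, 301.6]; 96 [710.9, 301.6]; 97 [712.1, 301.7]; 98 [713.7, 301.5]; 99 [715.3, 301.7]; 100 [717.0, 301.6]; 101 [1220.2, -16.4]; 
[[141, 144, 146], [135, 121, 122], [136, 50, 49], [138, 33, 30], [143, 36, 33], [130, 33, 31], [222, 66, 61], [224, 66, 60], [234, 71, 65], [165, 45, 42], [144, 39, 37], [148, 40, 37], [149, 43, 41], [147, 41, 38], [182, 55, 50], [213, 65, 61], [221, 66, 62], [230, 69, 65], [138, 42, 40], [38, 29, 30], [135, 137, 139]]
w8 cam [ 0.46165699 -0.18593207  0.46401929]
w11 cam [ 0.47319597 -0.18134204  0.39611821]
```

The pointer's mid height is about 312.8 mm and the mark's about 311.9 mm, so it's roughly 0.9 mm high. I'll turn it back 0.23 rad.

>>> carry_out(motion=[[-12,15,-5,0,0.06,0,0.5],[-13,15,-10,0.005,0.075,0,0.5],[-10,15,-15,0.005,0.075,0,0.5],[-10,15,-20,0.005,0.075,0,0.5],[-10,15,-20,0.005,0.075,0,0.5],[-10,15,-20,0.005,0.075,0,0.5],[-6,15,-20,0.005,0.075,0,0.5],[0,15,-20,0.005,0.075,0,0.5],[6,15,-20,0.005,0.07,0,0.5],[16,15,-20,0.005,0.06,0,0.5],[16,10,-20,0.005,0.045,0,0.5],[3,0,-7,0,0,0,0.5],[0,0,0,0,0,0,0.5],[0,0,0,0,0,0,0.5],[0,0,0,0,0,0,0.5]])

```text
t: 23.52
ee_pos: [0.6018, -0.035, 0.2269]
tcp_rot: [0.045, 0.97, -0.009, 0.238]
ft_force: [-0.7, -0.8, -0.2]
finger_gap: 0.0425
grasp_force: 0.0
```

```bash
python3 - <<'E'
from g import *
st(24,30.2,64);w=shot('wrist','w12')
from hp import handle
handle('w12.npz',24,30)
E
```

```text
d mm [ 29.8  -3.  -64.2] rv [-0.005 -0.009  0.004] ee [ 0.6018 -0.035   0.2269] t 23.5167 f [-0.7 -0.8 -0.2] gap 0.04251677247611348
loc [[ 27.8  30.4 134.7]]
36 42 u 15.7..21.8 y 23.3..37.6 ymid 30.4
44 56 u 15.7..22.3 y 22.2..37.2 ymid 29.7
52 64 u 15.7..21.8 y 22.6..37.2 ymid 29.9
60 73 u 15.6..22.6 y 22.6..37.5 ymid 30.1
68 80 u 15.6..21.4 y 22.8..37.1 ymid 30.0
76 92 u 15.6..22.7 y 22.3..37.5 ymid 29.9
84 221 u 15.8..27.4 y 22.5..37.1 ymid 29.8
92 298 u 18.0..28.6 y 24.0..35.3 ymid 29.6
```

>>> carry_out(motion=[[4,-0.7,-9,0,0,0,0.5],[5,-0.5,-11,0,0,0,0.5],[5,-0.5,-11,0,0,0,0.5],[5,-0.5,-11,0,0,0,0.5],[5,-0.5,-11,0,0,0,0.4],[4.4,-0.5,-9,0,0,0,0.4],[2,0,-4,0,0,0,0.4],[0,0,0,0,0,0,0.4],[0,0,0,0,0,0,0.4],[0,0,0,0,0,0,0.2],[0,0,0,0,0,0,0],[0,0,0,0,0,0,0],[0,0,0,0,0,0,0],[0,0,0,0,0,0,0]], grip_force=50)

```text
t: 24.73
ee_pos: [0.6328, -0.0377, 0.1605]
tcp_rot: [0.045, 0.97, -0.008, 0.237]
ft_force: [-3.4, 0.5, 5.0]
finger_gap: 0.0147
grasp_force: 48.9
```

```bash
python3 g.py 23.6 30 62
```

```text
d mm [-0.6 -0.5  0.3] rv [-0.006 -0.01   0.004] ee [ 0.6328 -0.0377  0.1605] t 24.7333 f [-3.4  0.5  5. ] gap 0.014725101390671267
loc [[23.9 30.6 61.5]]
```

>>> carry_out(motion=[[-1.5,1.5,-0.8,0,0,0,0],[-1.5,1.4,-0.9,0,0,0,0],[-1.7,1.3,-0.9,0,0,0,0],[-1.7,1.2,-1,0,0,0,0],[0,0,0,0,0,0,0],[0,0,0,0,0,0,0],[0,0,0,0,0,0,0]])

```text
t: 25.32
ee_pos: [0.6266, -0.0322, 0.157]
tcp_rot: [0.045, 0.97, -0.008, 0.238]
ft_force: [-1.0, 1.6, 7.1]
finger_gap: 0.0147
grasp_force: 49.1
```

```bash
python3 g.py 16 35 62
```

```text
d mm [-0.6 -0.5  0.2] rv [-0.006 -0.009  0.004] ee [ 0.6266 -0.0322  0.157 ] t 25.3167 f [-1.   1.6  7.1] gap 0.014732573429646673
loc [[16.4 35.5 61.5]]
```

>>> carry_out(motion=[[0,0,0,0,0,0,0.2],[0,0,0,0,0,0,0.4],[0,0,0,0,0,0,0.5],[-7,0,13,0,0,0,0.5],[-12,0,22,0,0,0,0.5],[-14,0,24,0,0,0,0.5],[-14,-10,20,0,-0.03,0,0.5],[-12,-15,20,-0.005,-0.06,0,0.5],[-4,-15,20,-0.005,-0.07,0,0.5],[2,-16,20,-0.005,-0.07,0,0.5],[6,-16,20,-0.005,-0.075,0,0.5],[10,-16,20,-0.005,-0.075,0,0.5],[10,-16,20,-0.005,-0.075,0,0.5],[10,-16,20,-0.005,-0.075,0,0.5],[10,-15,15,-0.005,-0.075,0,0.5],[13,-15,12,-0.005,-0.075,0,0.5],[8,-15,12,0,-0.06,0,0.5],[0,0,0,0,0,0,0.5],[0,0,0,0,0,0,0.5],[0,0,0,0,0,0,0.5]])

```text
t: 26.98
ee_pos: [0.6317, -0.1967, 0.4128]
tcp_rot: [0.04, 0.819, -0.013, 0.572]
ft_force: [0.6, -0.1, -0.3]
finger_gap: 0.0429
grasp_force: 0.0
```

```bash
python3 - <<'E'
from h import *
w=shot('wrist','w13');m=proj(w,(.70,-.197,.312))[0].astype(int);q=proj(w,(.706,-.173,.312))[0].astype(int);print(m,q)
def rows(a,b,rs):
    for r in rs:
        p=np.median(w3(w,np.c_[np.arange(a,b),np.full(b-a,r)]),0)*1000;print(r,p.round(1)[[0,2]].tolist(),w['img'][r,(a+b)//2].tolist(),end='; ')
    print()
rows(m[0]-10,m[0]+10,range(m[1]-11,m[1]+14));rows(q[0]-10,q[0]+12,range(q[1]-8,q[1]+14))
t=shot('top','t13');b=dict(np.load('t0.npz'));s=shot('scene','s13')
# bystander / bottle check: image difference to start outside lift/arm
d=np.abs(t['img'].astype(int)-b['img']).max(2)
for n,u,v in(('tint',268,201),('redtape',279,163),('gold',384,211),('bottle',348,131),('brown',242,167)): print(n,d[v-8:v+9,u-8:u+9].mean().round(1))
E
```

```text
[324 103] [358 104]
92 [704.6, 302.2] [164, 166, 167]; 93 [705.0, 302.7] [164, 165, 168]; 94 [704.8, 303.5] [164, 171, 172]; 95 [701.4, 305.5] [156, 92, 91]; 96 [700.6, 306.5] [154, 41, 38]; 97 [700.7, 307.2] [159, 42, 39]; 98 [700.5, 308.0] [162, 46, 44]; 99 [700.8, 308.6] [154, 43, 40]; 100 [695.6, 311.2] [162, 46, 43]; 101 [696.0, 311.7] [165, 47, 43]; 102 [695.5, 312.6] [165, 49, 46]; 103 [696.1, 313.1] [225, 76, 71]; 104 [697.3, 313.4] [240, 77, 73]; 105 [700.4, 313.2] [213, 65, 61]; 106 [700.4, 313.6] [172, 52, 48]; 107 [700.6, 314.4] [169, 53, 50]; 108 [700.6, 315.0] [170, 52, 49]; 109 [700.8, 315.8] [171, 53, 49]; 110 [700.6, 316.6] [169, 52, 49]; 111 [700.7, 317.2] [184, 58, 55]; 112 [700.7, 317.9] [212, 71, 65]; 113 [701.6, 318.3] [235, 81, 77]; 114 [702.4, 318.8] [242, 78, 73]; 115 [704.4, 318.9] [201, 87, 85]; 116 [703.9, 319.8] [94, 48, 48]; 
96 [947.1, 218.7] [111, 64, 44]; 97 [951.3, 218.6] [113, 64, 43]; 98 [956.0, 218.6] [115, 66, 45]; 99 [960.4, 218.5] [114, 63, 42]; 100 [964.3, 218.6] [112, 61, 40]; 101 [708.3, 308.8] [95, 83, 79]; 102 [706.0, 310.2] [177, 175, 170]; 103 [705.5, 311.1] [181, 179, 173]; 104 [706.1, 311.7] [185, 183, 177]; 105 [705.9, 312.4] [189, 186, 180]; 106 [705.7, 313.2] [188, 184, 179]; 107 [706.3, 313.7] [245, 241, 236]; 108 [707.4, 314.0] [255, 254, 248]; 109 [709.5, 314.2] [255, 253, 247]; 110 [712.0, 314.1] [255, 254, 247]; 111 [714.3, 314.2] [255, 255, 252]; 112 [716.4, 314.1] [202, 201, 195]; 113 [1029.1, 218.5] [122, 93, 82]; 114 [1035.8, 218.3] [106, 57, 35]; 115 [1041.0, 218.4] [108, 60, 40]; 116 [1046.7, 218.4] [109, 61, 40]; 117 [1052.8, 218.4] [111, 63, 44]; 
tint 6.7
redtape 1.1
gold 112.6
bottle 46.2
brown 1.2
```

```bash
python3 - <<'E'
from h import *
s=dict(np.load('s13.npz'));b=dict(np.load('s0.npz'))
d=np.abs(s['img'].astype(int)-b['img']).max(2)
for n,u,v in(('gold',366,312),('tint',295,224),('redtape',331,222)): print(n,d[v-8:v+9,u-8:u+9].mean().round(1))
for n,c in(('s0',b),('s13',s)):
    uv=np.stack(np.meshgrid(np.arange(375,415),np.arange(115,180)),-1).reshape(-1,2);q=w3(c,uv)
    zlo=.285 if n=='s0' else .317
    k=q[(q[:,2]>zlo+.03)&(q[:,2]<zlo+.09)&(q[:,0]>.72)&(q[:,1]>-.18)&(q[:,0]<.95)];print(n,len(k),np.median(k,0).round(3),k[:,2].max().round(3))
print(monitor.state()['ft_force'].round(1),monitor.state()['t'])
finish_job()
E
```

```text
gold 4.0
tint 4.7
redtape 80.1
s0 370 [ 0.765 -0.115  0.342] 0.363
s13 401 [ 0.766 -0.115  0.373] 0.395
[ 0.2  0.4 -0. ] 27.1333
the job is handed in; nothing more can be done
```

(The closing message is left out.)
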